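# Rake a brake shoe out from under the low shelf

### The arm

A 7-joint arm with a two-finger parallel gripper is mounted at the origin on the work surface. World frame = base frame: x ahead of the robot, y to its left, z up, the work surface at z = 0. Lengths are in m, angles in rad, forces in N, time in s.
With the tool pointing down it reaches from about 0.425 to 0.8 m from the base axis. Payload 8.3 kg.
Tool frame: the origin (TCP) lies at the very end of the fingers, on their centre line; the grasp point (between the pads) lies 19 mm behind it (arm.grip_point_offset is the distance from the TCP to the grasp point, in m); z points along the fingers, y is the line along which they close (so a half turn about z gives the same grasp; the last joint's range is limited). The gripper opens to 85 mm and grips with 20 to 120 N. Pads are 22 mm wide; open, the fingers measure 114 mm over their backs; the gripper's body (76 mm by 85 mm) begins 54 mm behind the grasp point. The pads swing forward as they close: fully open they stand 13 mm farther back than shut.
Start: joints at [1.149, 0.383, 0.016, 1.37, -0.006, 1.388, -0.046], TCP at [0.22, -0.585, 0.231] pointing down, gripper open.
Joint ranges: [-2.95, 2.95], [-0.25, 2.06], [-1.52, 1.56], [0.18, 2.33], [-1.44, 4.58], [0.02, 2.06], [-3.01, 3.01]. Speed limits (rad/s): [2.39, 2.39, 3.01, 3.01, 3.14, 3.14, 3.14].

### API

Orientations are given as [roll, pitch, yaw] about the fixed x, y, z axes, in that order (R = Rz(yaw) Ry(pitch) Rx(roll)).
In Python, from plant import arm, cams, job gives the robot as it stands. The module is installed in compiled form; this text tells all that it offers.
- The arm moves only by the tool send_rows, never from a script. Its argument "steps" is a list of rows, each a list of 5 numbers: the shift along the tool's x, y, z in mm, then the turn about the tool's z in degrees, then the closure, from 0 (fully open) to 1 (shut). A call has 1 to 12 rows; each row shifts and turns the commanded pose from where the row before left it, along the tool's axes as they then stand; what a row does not reach is not made up. A row lasts 1/10 s, in which the tool goes at most 50 mm and 8.59 degrees, less where a joint would pass 70% of its speed; a pose out of reach is approached as far as the arm can. A call is refused whole if a number of a shift passes 50 or a number of a turn 8.59, either way. A call with a gripper value outside its range is refused whole. The fingers move at their own pace and stop on an object; "grip_force" is the grip in N (left out, the last holds). Time passes only in rows, so rows that do not move let the fingers close. It gives the time, the measured TCP pose, the force, the opening and the grip force at its end, in the units of the state.
- arm.state(): the state, without advancing time (a new reading comes with each control period).
- cams.camera(name): name is "scene" or "side" or "wrist"; returns (picture, depth): 420x560x3 uint8, blue, green, red; 420x560 float32, m along the optical axis (not along the pixel's ray), 0 where there is no reading.
- cams.camera_model(name): a dict with "mtx" (3x3 intrinsics, pixels), "pose" (4x4, takes a point from camera to world coordinates); the wrist camera has in their place "mount" (4x4, takes a point from camera to tool coordinates, whose origin is the TCP and whose axes are the flange's). Camera axes: x right, y down, z forward; pixel columns grow to the right and rows downward; lengths in m; the calibration is good to about 2 mm. A picture is of the moment at which its call begins: read the wrist's pose just before it. camera_model takes no time and is no camera call.
- job.hand_in(): hands the job in; it is judged then, once.
Trained networks look in the newest picture that a camera, given by its name, has taken for a name from the list of things; names that differ only in an ending like _2 or _b are one class to them, and where a whole thing is asked for, a point or a joint stands for the part that bears it (a point fixed in the world has none). Each returns a list of dicts, best first, with "conf" (0 to 1); they miss things now and then, are a little off and sometimes report something else, mostly with a low value. They report only what shows in the picture. A call takes as long as a camera call.
- cams.look_for(camera, thing): "box" ([left, top, width, height] in pixels, round what is visible of it).
- cams.outline_of(camera, thing): "region" (420x560 bool, what is visible of it) and "box" ([left, top, width, height] in pixels, round what is visible of it).
The state is a dict: "t": time; "qpos": joint angles; "qvel": joint speeds; "joint_torque": joint torques, N m; "position": TCP position; "ee_rot": TCP orientation; "contact_force": force on the tool from outside, world axes, zero at the start; "wrist_torque": the same for the moment, N m; "grip_width": finger opening in m; "grip_force": force on a finger pad.
Only numpy, scipy, OpenCV 4.12 (cv2) and the standard library are available. Lean on these libraries where they do the work, as an engineer would, in place of code of your own. Each camera call takes 0.05 s, during which the arm holds its last target. There are 200 camera calls.

### The job

A black brake shoe has slid under the low plywood shelf. Take the orange-handled T-headed retriever from its green mat, work its head under the shelf and behind the shoe, and drag the shoe out until it lies flat on the counter just in front of the shelf, fully clear of it; then lay the retriever back on the green mat. Do not touch the shoe with the robot itself, only with the retriever, and leave everything else where it is.

Things in the scene. Friction and masses are not known exactly. Their poses are not given: they have to be found in the camera images.
- shelf: Fixed low plywood shelf, 164 deep (x) x 340 wide (y) mm. Origin on the counter below the middle of its front edge; +x points in under it, y along the front edge. Deck underside 34, top 48 mm above the counter; open front and back, side walls from |y| = 158 mm. Two deck planks; through the slit between them (44 to 68 mm behind the front edge) the shoe can be glimpsed from above.
- foot_left (a point): Place of the left of two steel levelling feet (18 mm diameter) under the rear plank: shelf x 85, y +85 mm, each within 5 mm; point on the counter, axes of the shelf. One foot is wound down to the counter and stops the retriever's head on its side; the other is wound up (24 mm free below) and the head passes. Which is hidden and changes: feel for it; if blocked, go in on the shoe's other side.
- foot_right (a point): Place of the right levelling foot: shelf x 85, y -85 mm, within 5 mm; point on the counter, axes of the shelf. Just one of the two feet is wound down (see foot_left).
- shoe: Loose brake shoe (0.2 to 0.45 kg), black rubber block with dark steel backing, 64 (x) x 36 (y) x 22 (z) mm, flat on the counter under the shelf, all behind its front edge; length along the shelf's depth within 0.3 rad, centre 45 to 60 mm behind the front edge and within 25 mm of the shelf's middle. Origin at the centre of its underside.
- shoe_center (a point): Centre of the brake shoe, 11 mm above its underside; same axes as the shoe.
- retriever: Loose retriever (180 g): orange handle with a flat steel T-bar, 200 mm long. Origin: centre of the handle's underside; +x along the bar to the head. Handle 70 (x) x 24 (y) x 30 (z) mm; bar 12 mm wide, 1 to 7 mm above the underside; T head 12 (x) x 80 (y) mm, at x = 153 to 165 mm, 1 to 14 mm above the underside. Starts on the mat, underside down, head away from the robot.
- retriever_grip (a point): Centre of the retriever's handle, 15 mm above its underside (grip here across the 24 mm width); same axes as the retriever.
- retriever_head (a point): Centre of the T head: 159 mm ahead of the handle's centre along +x, 7 mm above the underside.
- mat: Fixed thin green mat, 250 (x) x 120 (y) x 3 (z) mm. Origin at the centre of its underside, on the counter.
- handrim: Loose bystander: curved aluminium tube, about 180 mm long, 20 mm thick, on the left of the counter; origin at the middle of the arc, on its underside.
- tire_lever: Loose bystander: flat steel tire lever, 195 mm long along x, 7 mm thick, on the left; origin on its underside.
- ratchet: Loose bystander: chrome socket ratchet with black handle, 190 mm long along x, 40 mm high, at the left; origin on its underside.
- bolt_tin: Loose bystander: open red tin 60 x 110 x 35 mm with bolts, standing on the shelf's rear plank, over 85 mm behind the front edge; origin at the centre of its base.

How it is judged:
On the way, in this order (a step that is already met when the one before it is completed fails the run):
1. the retriever's head is worked in under the shelf, more than 50 mm behind the front edge (x of retriever_head in the frame of shelf above 0.05 m and height (world z) of retriever_head below 0.034 m and y of retriever_head in the frame of shelf between -0.16 and 0.16 m), for 0.1 s.
2. the brake shoe is out on the counter in front of the shelf, fully clear of it (x of shoe_center in the frame of shelf between -0.25 and -0.034 m and y of shoe_center in the frame of shelf between -0.2 and 0.2 m and height (world z) of shoe_center below 0.022 m), for 0.2 s.
At the end, for the whole second after the job is handed in: The brake shoe rests flat (within 0.15 rad) on the counter, fully out: its centre 34 to 250 mm in front of the shelf's front edge and within 200 mm of its middle line. The retriever rests on the green mat, handle centre and head centre over the mat (to 5 mm past its edge) (all of step 2 and angle between shoe's own z axis and vertical below 0.15 rad and linear speed of each of shoe, retriever below 0.02 m/s and x of retriever_grip in the frame of mat between -0.13 and 0.13 m and y of retriever_grip in the frame of mat between -0.065 and 0.065 m and height (world z) of each of retriever_grip, retriever_head below 0.03 m and x of retriever_head in the frame of mat between -0.13 and 0.13 m and y of retriever_head in the frame of mat between -0.065 and 0.065 m); the robot touches nothing.
It fails at once if the robot itself touches the brake shoe (contact force between any of the fingers, the arm and shoe above 0.5 N).
It fails at once if a bystander (handrim piece, tire lever, ratchet or bolt tin) is moved by more than 30 mm (distance of any of handrim, tire_lever, ratchet, bolt_tin from where it was at the start of the episode above 0.03 m).
It also fails if it takes over 64 s, if anything falls off the work surface, if the arm or the gripper's body presses on something with over 40 N, if the wrist force passes 120 N, or if a joint passes its speed limit or range.

## Working session

There is one attempt and no reset: what is moved stays moved. The work goes in short steps, Python scripts to look and compute and a tool call to move; the robot and the scene stay as the last step left them, time stands still between calls to the robot, and variables do not carry over. Pictures are saved under pics/ and viewed, at most 10 in all, crops included, and the job is handed in when it is done.

Besides the shell and the picture viewer there is one more tool, called after "Call:" by a JSON object that holds its "op" and its "data", one argument or row to a line. send_rows: Moves the arm, as the interface text tells. Its arguments: {"type":"object","properties":{"steps":{"type":"array"},"grip_force":{"type":"number"}},"required":["steps"]}

```bash
mkdir -p pics; cat > h.py <<'E'
import numpy as np, cv2
from plant import arm, cams, job
def cloud(name):
    img,d=cams.camera(name); m=cams.camera_model(name)
    K=np.array(m["mtx"]); T=np.array(m["pose"])
    v,u=np.mgrid[0:420,0:560]
    P=np.stack([(u-K[0,2])/K[0,0]*d,(v-K[1,2])/K[1,1]*d,d],-1)@T[:3,:3].T+T[:3,3]
    P[d==0]=np.nan
    return img,P
E
python3 - <<'E'
from h import *
s=arm.state(); print({k:np.round(v,3) for k,v in s.items()}, arm.grip_point_offset)
out=[]
for n in ["scene","side"]:
    img,P=cloud(n); np.save(n+".npy",P); cv2.imwrite(f"pics/{n}0.png",img)
    for t in ["shelf","shoe","retriever","mat","bolt_tin"]:
        r=cams.outline_of(n,t)[:1]
        for q in r:
            p=P[q["region"]]; p=p[~np.isnan(p[:,0])]
            print(n,t,round(q["conf"],2),q["box"],np.round(np.median(p,0),3) if len(p) else None,np.round(np.percentile(p,[2,98],axis=0),3).tolist() if len(p) else None)
            if t in("retriever","mat"):
              for lo,hi in((0.002,.02),(0.025,.05)):
                k=p[(p[:,2]>lo)&(p[:,2]<hi)]
                if len(k)>20: print("  ",lo,cv2.minAreaRect(k[:,:2].astype(np.float32)*1000),len(k))
E
```

```text
{'t': np.float64(0.0), 'qpos': array([ 1.149,  0.384,  0.016,  1.371, -0.006,  1.388, -0.047]), 'qvel': array([ 0.001,  0.001, -0.001,  0.   , -0.002, -0.001, -0.   ]), 'joint_torque': array([-0.0000e+00, -6.2759e+01,  8.4400e-01, -3.7182e+01,  1.6000e-02,
        1.4000e-02,  0.0000e+00]), 'position': array([ 0.219, -0.585,  0.23 ]), 'ee_rot': array([-3.14 ,  0.   ,  0.359]), 'contact_force': array([ 0.112, -0.074,  0.289]), 'wrist_torque': array([-0.052,  0.023,  0.004]), 'grip_force': np.float64(0.0), 'grip_width': np.float64(0.085)} 0.0187
scene shelf 0.78 [173.9, 206.6, 136.6, 109.2] [0.722 0.125 0.046] [[0.629, -0.092, 0.001], [0.816, 0.253, 0.052]]
scene shoe 0.43 [244.9, 247.2, 14.6, 10.5] [0.686 0.083 0.02 ] [[0.675, 0.063, 0.006], [0.706, 0.098, 0.047]]
scene retriever 0.84 [157.8, 139.4, 65.0, 35.9] [ 0.545 -0.326  0.013] [[0.474, -0.377, -0.0], [0.669, -0.303, 0.034]]
   0.002 ((570.0616455078125, -343.7469787597656), (82.72478485107422, 202.60377502441406), 87.76132202148438) 290
   0.025 ((504.1188049316406, -318.0508728027344), (32.33698272705078, 68.8532485961914), 76
[... 459 characters left out ...]
3, 0.251, 0.053]]
side retriever 0.64 [328.2, 127.3, 59.2, 37.6] [ 0.527 -0.324  0.018] [[0.467, -0.378, 0.007], [0.662, -0.306, 0.037]]
   0.002 ((565.034423828125, -345.0614929199219), (77.65711975097656, 200.3429718017578), 88.7333984375) 268
   0.025 ((500.24041748046875, -320.2559814453125), (26.258968353271484, 69.28443908691406), 80.19560241699219) 159
side mat 0.6 [319.4, 125.5, 88.4, 51.1] [ 0.549 -0.326  0.005] [[0.438, -0.4, 0.001], [0.675, -0.276, 0.008]]
   0.002 ((558.8900756835938, -341.68292236328125), (125.93666076660156, 250.75865173339844), 84.4261474609375) 1354
side bolt_tin 0.72 [210.8, 144.1, 41.5, 37.8] [0.772 0.011 0.066] [[0.731, -0.043, 0.05], [0.802, 0.07, 0.086]]
```

```bash
python3 - <<'E'
from h import *
a=cv2.imread("pics/scene0.png")[110:340,110:410]
b=cv2.imread("pics/side0.png")[100:330,110:410]
cv2.imwrite("pics/c0.png",np.hstack([cv2.resize(a,(400,307),interpolation=2),cv2.resize(b,(400,307),interpolation=2)]))
for n in ["scene","side"]:
    P=np.load(n+".npy")
    p=P.reshape(-1,3); 
    k=p[(p[:,2]>.040)&(p[:,2]<.056)&(p[:,0]>.55)&(p[:,0]<.9)&(p[:,1]>-.15)&(p[:,1]<.32)]
    print(n,"deck",cv2.minAreaRect(k[:,:2].astype(np.float32)*1000),len(k), np.median(k[:,2]))
    # front edge by y bins
    for y in np.arange(-.1,.27,.05):
        q=k[abs(k[:,1]-y)<.015]; 
        if len(q): print(round(y,2),np.round(np.percentile(q[:,0],[2,98]),3),end=' ')
    print()
    # handle/head
    img=cv2.imread(f"pics/{n}0.png"); hsv=cv2.cvtColor(img,cv2.COLOR_BGR2HSV)
    o=(hsv[...,0]<22)&(hsv[...,1]>150)&(P[...,1]<-.25)&(P[...,2]>.028)
    print("handle top",cv2.minAreaRect(P[o][:,:2].astype(np.float32)*1000),o.sum())
    h=(P[...,1]<-.25)&(P[...,1]>-.42)&(P[...,0]>.62)&(P[...,0]<.70)&(P[...,2]>.009)&(P[...,2]<.03)
    print("head",cv2.minAreaRect(P[h][:,:2].astype(np.float32)*1000),h.sum())
    # slit points lower than deck, height 16..30
    sl=(P[...,0]>.65)&(P[...,0]<.72)&(P[...,1]>-.08)&(P[...,1]<.24)&(P[...,2]<.036)&(P[...,2]>.014)
    print("slit",np.round(P[sl],3)[:40].tolist())
E
```

```text
scene deck ((761.810546875, 45.32518005371094), (234.6145782470703, 422.53472900390625), 7.769117832183838) 5105 0.04683564992168576
-0.1 [0.665 0.897] -0.05 [0.659 0.823] 0.0 [0.653 0.815] 0.05 [0.645 0.808] 0.1 [0.641 0.802] 0.15 [0.634 0.794] 0.2 [0.627 0.788] 0.25 [0.631 0.782] 
handle top ((109.21337890625, -765.1319580078125), (1027.731689453125, 1745.944580078125), 89.8989486694336) 4049
head ((661.2846069335938, -345.8577880859375), (61.46373748779297, 63.8681640625), 34.506309509277344) 91
slit [[0.704, -0.078, 0.036], [0.703, -0.077, 0.03], [0.702, -0.067, 0.035], [0.702, -0.064, 0.033], [0.7, -0.061, 0.034], [0.72, -0.08, 0.029], [0.7, -0.052, 0.033], [0.699, -0.04, 0.035], [0.696, -0.034, 0.032], [0.695, -0.022, 0.034], [0.696, -0.016, 0.035], [0.694, -0.006, 0.034], [0.693, 0.011, 0.036], [0.691, 0.022, 0.036], [0.689, 0.032, 0.035], [0.687, 0.043, 0.034], [0.688, 0.048, 0.034], [0.686, 0.054, 0.034], [0.686, 0.059, 0.035], [0.684, 0.061, 0.036], [0.685, 0.066, 0.035], [0.681, 0.061, 0.021], [0.685, 0.07, 0.036], [0.685, 0.061, 0.02], [0.684, 0.064, 0.022], [0.68, 0.063,
[... 1055 characters left out ...]
14, 0.07, 0.025], [0.714, 0.066, 0.022], [0.711, 0.065, 0.023], [0.709, 0.063, 0.023], [0.708, 0.061, 0.022], [0.715, 0.073, 0.023], [0.714, 0.071, 0.022], [0.71, 0.07, 0.023], [0.71, 0.067, 0.021], [0.706, 0.067, 0.024], [0.703, 0.062, 0.022], [0.714, 0.078, 0.023], [0.71, 0.077, 0.026], [0.709, 0.074, 0.024], [0.705, 0.074, 0.027], [0.704, 0.072, 0.026], [0.702, 0.07, 0.025], [0.703, 0.065, 0.021], [0.715, 0.081, 0.021], [0.711, 0.08, 0.023], [0.709, 0.078, 0.023], [0.706, 0.077, 0.024], [0.704, 0.076, 0.024], [0.705, 0.071, 0.02], [0.699, 0.073, 0.025], [0.712, 0.087, 0.023], [0.712, 0.084, 0.021], [0.707, 0.084, 0.025], [0.706, 0.081, 0.023], [0.705, 0.079, 0.022], [0.703, 0.077, 0.022]]
```

View pics/c0.png

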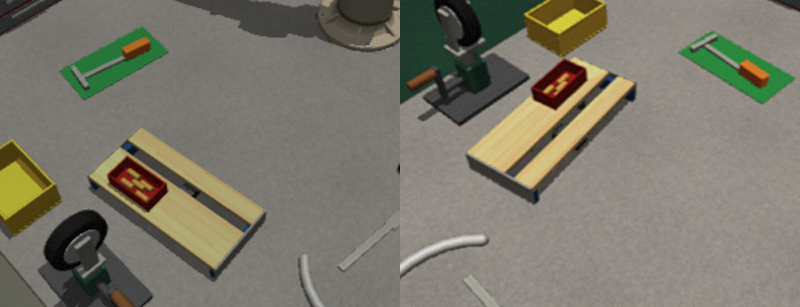

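```bash
python3 - <<'E'
from h import *
res={}
for n in ["scene","side"]:
    P=np.load(n+".npy"); img=cv2.imread(f"pics/{n}0.png"); hsv=cv2.cvtColor(img,cv2.COLOR_BGR2HSV)
    X,Y,Z=P[...,0],P[...,1],P[...,2]
    wood=(hsv[...,0]>8)&(hsv[...,0]<28)&(hsv[...,1]>50)&(hsv[...,2]>110)&(X>.58)&(X<.86)&(Y>-.15)&(Y<.3)&(abs(Z-.048)<.006)
    r=cv2.minAreaRect(P[wood][:,:2].astype(np.float32)*1000); print(n,"deck",r)
    o=(hsv[...,0]<15)&(hsv[...,1]>150)&(abs(Y+.32)<.06)&(abs(X-.5)<.06)&(Z>.029)
    print("handle",cv2.minAreaRect(P[o][:,:2].astype(np.float32)*1000),o.sum())
    h=(hsv[...,1]<70)&(abs(Y+.34)<.06)&(X>.6)&(X<.69)&(Z>.002)
    q=P[h][:,:2].astype(np.float32)*1000
    print("head",cv2.minAreaRect(q),h.sum())
    bar=(hsv[...,1]<70)&(abs(Y+.34)<.04)&(X>.545)&(X<.63)
    print("bar line",cv2.fitLine(P[bar][:,:2].astype(np.float32)*1000,2,0,.1,.1).ravel(),bar.sum())
    a=.129; w=.642 if n=="scene" else .637
    d=np.stack([X-w,Y-.079],-1); sx=d[...,0]*np.cos(a)+d[...,1]*np.sin(a); sy=-d[...,0]*np.sin(a)+d[...,1]*np.cos(a)
    m=(hsv[...,2]<70)&(sx>.02)&(sx<.08)&(abs(sy)<.08)&(Z>.012)&(Z<.032)
    for x0 in np.arange(.03,.08,.005):
        k=sy[m&(abs(sx-x0)<.0025)]
        if len(k)>1: print("shoe",round(x0,3),np.round([k.min(),k.max()],3),len(k))
E
```

```text
scene deck ((722.6278076171875, 76.7967758178711), (165.47128295898438, 343.1623840332031), 7.651371479034424)
handle ((505.53369140625, -309.0728759765625), (7.028387546539307, 64.416015625), 73.85946655273438) 9
head ((645.817138671875, -352.7311706542969), (86.6047592163086, 91.85520935058594), 1.4466001987457275) 143
bar line [ 9.8347199e-01 -1.8106036e-01  5.8842151e+02 -3.3249896e+02] 100
shoe 0.035 [-0.023  0.011] 11
shoe 0.04 [-0.023  0.063] 23
shoe 0.045 [-0.025  0.011] 17
shoe 0.05 [-0.021  0.012] 10
side deck ((721.4336547851562, 72.78675842285156), (168.22714233398438, 345.7228088378906), 7.787207126617432)
handle ((500.61749267578125, -318.00872802734375), (22.3087158203125, 69.04935455322266), 81.10509490966797) 126
head ((645.2236328125, -339.3147888183594), (117.33880615234375, 89.60325622558594), 89.63922119140625) 188
bar line [ 9.8188072e-01 -1.8949996e-01  5.8738049e+02 -3.3625665e+02] 89
shoe 0.065 [-0.013  0.005] 2
shoe 0.07 [-0.027  0.006] 16
shoe 0.075 [-0.023  0.063] 17
```

Call:
{"op": "send_rows", "data": {
  "steps": [
    [30,0,0,-8,0],
    [40,0,0,-8,0],
    [40,-10,0,-8,0],
    [40,-20,0,-8,0],
    [40,-20,0,0,0],
    [0,0,0,0,0]
  ]
}}

```text
t: 1.2
position: [0.3352, -0.4311, 0.2317]
ee_rot: [-3.141, -0.003, 0.926]
contact_force: [-0.0, 0.0, 0.8]
grip_width: 0.0856
grip_force: 0.0
```

Call:
{"op": "send_rows", "data": {
  "steps": [
    [0,0,0,8,0],
    [0,0,0,8,0],
    [0,0,0,8,0],
    [0,0,0,8,0],
    [0,0,0,8,0],
    [0,0,0,8,0],
    [0,0,0,8,0],
    [0,0,0,8,0],
    [47,-47,0,0,0],
    [48,-48,0,0,0],
    [48,-48,0,0,0],
    [0,0,0,0,0]
  ]
}}

```text
t: 2.4
position: [0.4633, -0.3476, 0.2311]
ee_rot: [-3.138, -0.002, -0.188]
contact_force: [-0.3, 0.3, -0.3]
grip_width: 0.0855
grip_force: 0.0
```

```bash
cat >> h.py <<'E'
from scipy.spatial.transform import Rotation as Ro
def wcloud():
    s=arm.state(); img,d=cams.camera("wrist"); m=cams.camera_model("wrist")
    K=np.array(m["mtx"]); T=np.eye(4); T[:3,:3]=Ro.from_euler("xyz",s["ee_rot"]).as_matrix(); T[:3,3]=s["position"]
    T=T@np.array(m["mount"])
    v,u=np.mgrid[0:420,0:560]
    P=np.stack([(u-K[0,2])/K[0,0]*d,(v-K[1,2])/K[1,1]*d,d],-1)@T[:3,:3].T+T[:3,3]
    P[d==0]=np.nan
    return img,P,s
def rect(p): return cv2.minAreaRect(p[:,:2].astype(np.float32)*1000)
E
python3 - <<'E'
from h import *
img,P,s=wcloud(); print(s["position"],s["ee_rot"]); cv2.imwrite("pics/w1.png",img)
hsv=cv2.cvtColor(img,cv2.COLOR_BGR2HSV)
o=(hsv[...,0]<15)&(hsv[...,1]>150)&(P[...,2]>.028)&(P[...,2]<.04)
print("handle",rect(P[o]),o.sum(),np.median(P[o][:,2]))
g=(hsv[...,0]>40)&(hsv[...,0]<80)&(hsv[...,1]>100)&(P[...,2]<.01)
print("mat",rect(P[g]))
m=(hsv[...,1]<70)&(P[...,2]>.006)&(P[...,2]<.03)&(abs(P[...,1]+.34)<.07)&(P[...,0]>.55)&(P[...,0]<.7)
print("steel",rect(P[m]),m.sum())
E
```

```text
[ 0.46330726 -0.34763439  0.23110577] [-3.13765196e+00 -2.29205608e-03 -1.88100880e-01]
handle ((487.73345947265625, -463.35906982421875), (313.9288635253906, 69.89348602294922), 84.524658203125) 1375 0.03314047727007641
mat ((551.6859741210938, -337.31890869140625), (119.90715789794922, 232.53956604003906), 84.55056762695312)
steel ((603.972900390625, -337.8992614746094), (79.02272033691406, 110.15815734863281), 79.41339111328125) 1913
```

View pics/w1.png

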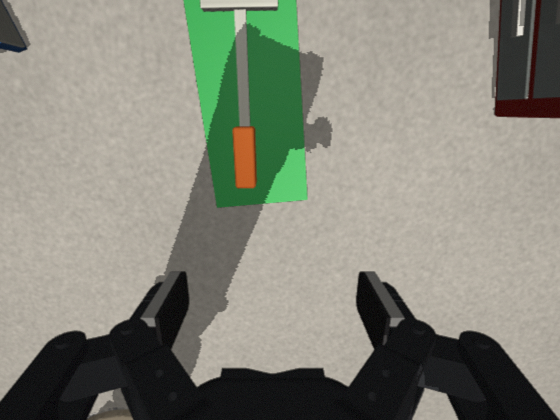

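```bash
python3 - <<'E'
from h import *
img,P,s=wcloud(); p0=s["position"]
hsv=cv2.cvtColor(img,cv2.COLOR_BGR2HSV)
o=(hsv[...,0]<15)&(hsv[...,1]>150)&(P[...,2]>.028)&(P[...,2]<.04)&(P[...,1]>-.38)
r=rect(P[o]);print("handle",r,o.sum())
R=Ro.from_euler("xyz",s["ee_rot"]).as_matrix()
print("tool delta",R.T@(np.array([r[0][0]/1000,r[0][1]/1000,.005])-p0)*1000)
E
```

```text
handle ((501.50347900390625, -320.7247314453125), (23.99209213256836, 69.29063415527344), 80.09335327148438) 1262
tool delta [ 34.64794611 -37.20670431 226.15820495]
```

Call:
{"op": "send_rows", "data": {
  "steps": [
    [17,-18,20,0,0],
    [17.5,-18,30,0,0],
    [0,0,35,0,0],
    [0,0,35,0,0],
    [0,0,35,0,0],
    [0,0,30,0,0],
    [0,0,20,0,0],
    [0,0,10,0,0],
    [0,0,0,0,0]
  ]
}}

```text
t: 3.4
position: [0.496, -0.327, 0.0152]
ee_rot: [-3.141, 0.003, -0.202]
contact_force: [0.4, 0.3, -0.7]
grip_width: 0.0853
grip_force: 0.0
```

```bash
python3 - <<'E'
from h import *
s=arm.state(); R=Ro.from_euler("xyz",s["ee_rot"]).as_matrix()
print(s["position"],s["contact_force"],"tool delta",R.T@(np.array([.5015,-.320,.005])-s["position"])*1000)
E
```

```text
[ 0.49596629 -0.32703229  0.01517612] [ 0.40409782  0.33433395 -0.66968018] tool delta [ 4.03799153 -7.99742497 10.16682472]
```

Call:
{"op": "send_rows", "data": {
  "steps": [
    [4,-8,4,-1,0],
    [0,0,6,0,0],
    [0,0,0,0,0],
    [0,0,0,0,0.6],
    [0,0,0,0,1],
    [0,0,0,0,1],
    [0,0,0,0,1],
    [0,0,0,0,1],
    [0,0,0,0,1]
  ],
  "grip_force": 80
}}

```text
t: 4.3
position: [0.5036, -0.3193, 0.0068]
ee_rot: [3.141, -0.001, -0.182]
contact_force: [-0.7, 1.2, 4.4]
grip_width: 0.0225
grip_force: 79.2
```

Call:
{"op": "send_rows", "data": {
  "steps": [
    [0,0,-15,0,1],
    [0,0,-30,0,1],
    [0,0,-35,-6,1],
    [0,0,-35,-6,1],
    [10,-30,-35,-6,1],
    [15,-35,-35,0,1],
    [15,-35,-35,0,1],
    [15,-35,-10,0,1],
    [15,-35,0,0,1],
    [10,-35,0,0,1],
    [5,-35,0,0,1],
    [0,-35,0,0,1]
  ]
}}

```text
t: 5.5
position: [0.5536, -0.0366, 0.2345]
ee_rot: [-3.141, 0.0, 0.133]
contact_force: [-0.2, 0.3, -2.1]
grip_width: 0.0229
grip_force: 78.5
```

Call:
{"op": "send_rows", "data": {
  "steps": [
    [0,-15,0,0,1],
    [0,0,0,0,1],
    [0,0,0,0,1]
  ]
}}

```text
t: 5.8
position: [0.5518, -0.0247, 0.2343]
ee_rot: [3.141, -0.0, 0.131]
contact_force: [1.0, -0.9, -1.6]
grip_width: 0.023
grip_force: 78.6
```

```bash
python3 - <<'E'
from h import *
img,P,s=wcloud(); print(s["position"],s["ee_rot"],s["contact_force"],s["wrist_torque"]); cv2.imwrite("pics/w2.png",img); np.save("w2.npy",P)
E
```

```text
[ 0.55181392 -0.02474953  0.2343419 ] [ 3.14064018e+00 -9.99354408e-06  1.31306907e-01] [ 1.02206304 -0.86385419 -1.62669395] [-0.01798704  0.06653769 -0.00185859]
```

View pics/w2.png

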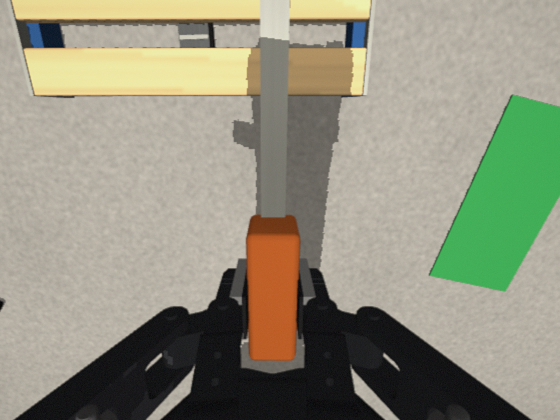

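```bash
python3 - <<'E'
from h import *
P=np.load("w2.npy"); img=cv2.imread("pics/w2.png"); hsv=cv2.cvtColor(img,cv2.COLOR_BGR2HSV)
X,Y,Z=P[...,0],P[...,1],P[...,2]
print("deck z",np.nanmedian(Z[60:90,60:240]))
# front edge points
v,u=np.mgrid[0:420,0:560]
wood=(abs(Z-.048)<.006)&(v>40)
pts=[]
for c in range(40,240,10):
    r=np.where(wood[:,c])[0]; pts.append(P[r.max(),c,:2])
pts=np.array(pts); l=cv2.fitLine((pts*1000).astype(np.float32),2,0,.1,.1).ravel(); print("front line",l, "a=",-np.arctan(l[0]/l[1]))
for r in (60,70,80):
    c=np.where(wood[r])[0]; print(r,c.min(),c.max(),P[r,c.min()],P[r,c.max()])
    w2=np.where(wood[r]&(u[r]<240))[0]; 
dark=(Z>.012)&(Z<.032)&(v<50)&(u>150)&(u<240)
for r in range(22,48,3):
    c=np.where(dark[r])[0]
    if len(c): print("shoe",r,c.min(),c.max(),np.round(P[r,c.min()],4),np.round(P[r,c.max()],4))
# bar
s=arm.state(); R=Ro.from_euler("xyz",s["ee_rot"]).as_matrix()
Q=(P-s["position"])@R
for r in (5,60,120,200): 
    row=Q[r,255:295]; k=row[row[:,2]<.05]; print("bar",r,np.round(k.min(0),4),np.round(k.max(0),4))
hd=Q[220:350,230:310].reshape(-1,3); hd=hd[(hd[:,2]<-.01)&(hd[:,2]>-.035)]; print("handle",np.percentile(hd,[1,99],axis=0).round(4).tolist())
E
```

```text
deck z 0.04832174725712829
front line [ 1.3064584e-01 -9.9142909e-01  6.3133911e+02  1.3009024e+02] a= 0.13102038
60 22 370 [0.64947609 0.24008179 0.04860991] [ 0.69474067 -0.10363149  0.048504  ]
70 24 369 [0.64046963 0.23982328 0.04803071] [ 0.6854012  -0.10412152  0.05084787]
80 27 368 [0.6313926  0.23773828 0.04850379] [ 0.67658435 -0.10590304  0.04867239]
shoe 25 178 211 [0.7055 0.0951 0.022 ] [0.7119 0.063  0.0125]
shoe 28 178 212 [0.7028 0.0952 0.0213] [0.7093 0.0618 0.0123]
shoe 31 179 212 [0.7003 0.0941 0.0211] [0.7061 0.0611 0.0145]
shoe 34 179 211 [0.6973 0.0938 0.022 ] [0.7031 0.062  0.0145]
shoe 37 179 211 [0.6946 0.0938 0.0217] [0.7005 0.0621 0.0132]
shoe 40 180 212 [0.6918 0.0925 0.0223] [0.6979 0.061  0.0126]
shoe 43 180 213 [0.689  0.0923 0.0226] [0.6951 0.0596 0.0134]
shoe 46 180 213 [0.6862 0.0923 0.0224] [0.6924 0.0596 0.0122]
bar 5 [ 0.1236 -0.0069 -0.005 ] [ 0.1245  0.0047 -0.0021]
bar 60 [ 0.104  -0.0067 -0.0048] [ 0.1043  0.0047 -0.0024]
bar 120 [ 0.0799 -0.007  -0.005 ] [ 0.08    0.0047 -0.0019]
bar 200 [ 0.0421 -0.0075 -0.0049] [ 0.0428  0.0043 -0.0029]
handle [[-0.0269, -0.0208, -0.0337], [0.0339, 0.014, -0.0114]]
```

Call:
{"op": "send_rows", "data": {
  "steps": [
    [-30,-4,0,0,1],
    [-30,-4,0,0,1],
    [-30,-4,0,0,1],
    [0,0,20,0,1],
    [0,0,35,0,1],
    [0,0,35,0,1],
    [0,0,35,0,1],
    [0,0,35,0,1],
    [0,0,30,0,1],
    [0,0,20,0,1],
    [0,0,5,0,1],
    [0,0,0,0,1]
  ]
}}

```text
t: 7.05
position: [0.4609, -0.0247, 0.0187]
ee_rot: [-3.141, 0.001, 0.13]
contact_force: [0.6, -0.6, -1.1]
grip_width: 0.0229
grip_force: 78.5
```

```bash
cat >> h.py <<'E'
def st():
    s=arm.state(); p=s["position"]; a=.131; d=p[:2]-[.640,.064]
    sx=d@[np.cos(a),np.sin(a)]; sy=d@[-np.sin(a),np.cos(a)]; y=s["ee_rot"][2]-a
    print("t",round(s["t"],2),"tcp shelf mm",np.round([sx*1e3,sy*1e3,p[2]*1e3],1),"head",np.round([(sx+.158*np.cos(y))*1e3,(sy+.001+.158*np.sin(y))*1e3],1),"relyaw",round(y,3),"rp",np.round(s["ee_rot"][:2],3),"F",np.round(s["contact_force"],1),"w",np.round(s["grip_width"],4))
E
python3 -c "from h import *; st()"
```

```text
t 7.05 tcp shelf mm [-189.2  -64.5   18.7] head [-31.2 -63.7] relyaw -0.001 rp [-3.141e+00  1.000e-03] F [ 0.6 -0.6 -1.1] w 0.0229
```

Call:
{"op": "send_rows", "data": {
  "steps": [
    [0,0,8,0,1],
    [0,0,4,0,1],
    [25,0,0,0,1],
    [25,0,0,0,1],
    [25,0,0,0,1],
    [10,0,0,0,1],
    [0,0,0,0,1]
  ]
}}

```text
t: 7.75
position: [0.5465, -0.012, 0.0073]
ee_rot: [-3.141, -0.001, 0.132]
contact_force: [0.2, 0.2, -2.4]
grip_width: 0.0227
grip_force: 78.5
```

```bash
python3 -c "from h import *; st()"
```

```text
t 7.75 tcp shelf mm [-102.6  -63.1    7.3] head [ 55.4 -61.9] relyaw 0.001 rp [-3.141e+00 -1.000e-03] F [ 0.2  0.2 -2.4] w 0.0227
```

Call:
{"op": "send_rows", "data": {
  "steps": [
    [4,0,0,0,1],
    [4,0,0,0,1],
    [4,0,0,0,1],
    [4,0,0,0,1],
    [4,0,0,0,1],
    [0,0,0,0,1]
  ]
}}

```text
t: 8.35
position: [0.5629, -0.0098, 0.0057]
ee_rot: [-3.141, 0.005, 0.132]
contact_force: [-4.2, -0.3, -4.0]
grip_width: 0.0227
grip_force: 78.4
```

```bash
python3 -c "from h import *; st()"
```

```text
t 8.35 tcp shelf mm [-86.1 -63.1   5.7] head [ 71.9 -61.9] relyaw 0.001 rp [-3.141  0.005] F [-4.2 -0.3 -4. ] w 0.0227
```

Call:
{"op": "send_rows", "data": {
  "steps": [
    [3,0,0,0,1],
    [3,0,0,0,1],
    [0,0,0,0,1]
  ]
}}

```text
t: 8.65
position: [0.5629, -0.0095, 0.004]
ee_rot: [-3.141, 0.017, 0.132]
contact_force: [-26.4, -1.6, 8.7]
grip_width: 0.0226
grip_force: 80.0
```

```bash
python3 -c "from h import *; st()"
```

```text
t 8.65 tcp shelf mm [-86.  -62.8   4. ] head [ 72.  -61.7] relyaw 0.001 rp [-3.141  0.017] F [-26.4  -1.6   8.7] w 0.0226
```

Call:
{"op": "send_rows", "data": {
  "steps": [
    [-10,0,0,0,1],
    [-20,0,0,0,1],
    [-25,0,0,0,1],
    [-25,0,0,0,1],
    [-25,0,0,0,1],
    [-5,0,0,0,1],
    [0,-28,0,0,1],
    [0,-28,0,0,1],
    [0,-28,0,0,1],
    [0,-28,0,0,1],
    [0,-27,0,0,1],
    [0,0,0,0,1]
  ]
}}

```text
t: 9.85
position: [0.4442, 0.1193, 0.0077]
ee_rot: [-3.139, -0.002, 0.138]
contact_force: [0.6, -0.2, -2.4]
grip_width: 0.0226
grip_force: 78.9
```

```bash
python3 -c "from h import *; st()"
```

```text
t 9.85 tcp shelf mm [-186.9   80.4    7.7] head [-28.9  82.5] relyaw 0.007 rp [-3.139e+00 -2.000e-03] F [ 0.6 -0.2 -2.4] w 0.0226
```

```bash
cat > bar.py <<'E'
from h import *
img,P,s=wcloud()
R=Ro.from_euler("xyz",s["ee_rot"]).as_matrix(); Q=(P-s["position"])@R
for r in (5,60,120,200):
    row=Q[r,240:300]; k=row[(row[:,2]<.0005)]
    if len(k): print("bar",r,np.round(k.min(0),4),np.round(k.max(0),4))
cv2.imwrite("pics/w%d.png"%(s["t"]*100),img); st()
E
python3 bar.py
```

```text
bar 5 [ 0.1236 -0.0059 -0.0046] [ 0.1242  0.0057 -0.0025]
bar 60 [ 0.1038 -0.0058 -0.0054] [ 0.1043  0.0056 -0.002 ]
bar 120 [ 0.0798 -0.0061 -0.0047] [ 0.0799  0.0056 -0.0021]
bar 200 [ 0.0419 -0.0066 -0.0045] [ 0.0426  0.0052 -0.0022]
t 9.9 tcp shelf mm [-187.    78.     7.5] head [-29.   79.8] relyaw 0.005 rp [-3.14e+00 -2.00e-03] F [-0.  -1.3 -0.9] w 0.0227
```

Call:
{"op": "send_rows", "data": {
  "steps": [
    [0,4,0.5,0,1],
    [25,0,0,0,1],
    [25,0,0,0,1],
    [25,0,0,0,1],
    [12,0,0,0,1],
    [0,0,0,0,1]
  ]
}}

```text
t: 10.5
position: [0.5327, 0.1201, 0.0064]
ee_rot: [3.141, -0.001, 0.129]
contact_force: [0.1, -0.1, -0.9]
grip_width: 0.0226
grip_force: 78.9
```

```bash
python3 -c "from h import *; st()"
```

```text
t 10.5 tcp shelf mm [-99.1  69.6   6.4] head [58.9 70.3] relyaw -0.002 rp [ 3.141e+00 -1.000e-03] F [ 0.1 -0.1 -0.9] w 0.0226
```

Call:
{"op": "send_rows", "data": {
  "steps": [
    [5,-3,0,0,1],
    [8,0,0,0,1],
    [8,0,0,0,1],
    [8,0,0,0,1],
    [10,0,0,0,1],
    [11,0,0,0,1],
    [0,0,0,0,1]
  ]
}}

```text
t: 11.2
position: [0.5814, 0.1316, 0.0066]
ee_rot: [-3.141, -0.001, 0.132]
contact_force: [0.3, 0.2, -1.4]
grip_width: 0.0231
grip_force: 78.9
```

```bash
python3 -c "from h import *; st()"
```

```text
t 11.2 tcp shelf mm [-49.2  74.7   6.6] head [108.8  75.7] relyaw 0.001 rp [-3.141e+00 -1.000e-03] F [ 0.3  0.2 -1.4] w 0.0231
```

Call:
{"op": "send_rows", "data": {
  "steps": [
    [0,12,0,0,1],
    [0,12,0,0,1],
    [0,10,0,0,1],
    [0,8,0,0,1],
    [0,0,0,0,1]
  ]
}}

```text
t: 11.7
position: [0.5855, 0.0874, 0.0065]
ee_rot: [3.141, 0.0, 0.129]
contact_force: [-0.8, 0.2, -0.8]
grip_width: 0.0228
grip_force: 78.9
```

```bash
python3 -c "from h import *; st()"
```

```text
t 11.7 tcp shelf mm [-51.   30.3   6.5] head [107.   31.1] relyaw -0.002 rp [3.141 0.   ] F [-0.8  0.2 -0.8] w 0.0228
```

Call:
{"op": "send_rows", "data": {
  "steps": [
    [-8,0,0,0,1],
    [-8,0,0,0,1],
    [-8,0,0,0,1],
    [-8,0,0,0,1],
    [-8,0,0,0,1],
    [-8,0,0,0,1],
    [-8,0,0,0,1],
    [-8,0,0,0,1],
    [0,0,0,0,1]
  ]
}}

```text
t: 12.6
position: [0.5206, 0.0811, 0.0065]
ee_rot: [3.141, 0.001, 0.132]
contact_force: [0.3, 0.4, -1.7]
grip_width: 0.0228
grip_force: 78.9
```

```bash
python3 bar.py
```

```text
bar 5 [ 0.1155 -0.0115 -0.0328] [ 0.1165  0.0076 -0.0296]
bar 60 [ 0.1039 -0.0058 -0.0049] [ 0.1043  0.0104 -0.0017]
bar 120 [ 0.0798 -0.0061 -0.0049] [ 0.0799  0.0056 -0.0021]
bar 200 [ 0.042  -0.0065 -0.0047] [ 0.0427  0.0052 -0.0023]
t 12.65 tcp shelf mm [-115.5   32.5    6.6] head [42.5 33.7] relyaw 0.001 rp [3.141 0.   ] F [-0.3 -0.  -1.9] w 0.0224
```

View pics/w1260.png

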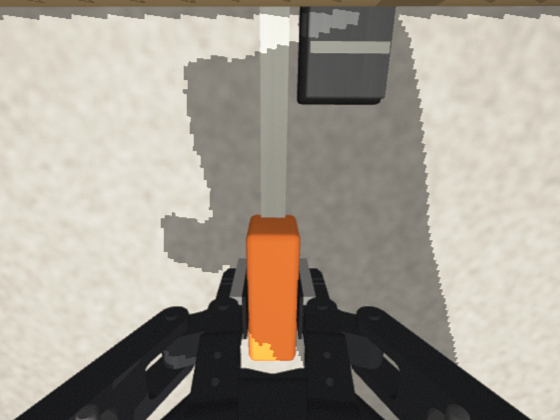

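```bash
ls pics
```

```text
c0.png
scene0.png
side0.png
w1.png
w1260.png
w2.png
w985.png
```

Call:
{"op": "send_rows", "data": {
  "steps": [
    [-8,0,0,0,1],
    [-8,0,0,0,1],
    [-8,0,0,0,1],
    [-8,0,0,0,1],
    [-8,0,0,0,1],
    [-8,0,0,0,1],
    [-8,0,0,0,1],
    [-8,0,0,0,1],
    [-5,0,0,0,1],
    [0,0,0,0,1]
  ]
}}

```text
t: 13.65
position: [0.4523, 0.0721, 0.0064]
ee_rot: [3.141, 0.001, 0.132]
contact_force: [-0.9, -0.7, -0.7]
grip_width: 0.0229
grip_force: 78.9
```

```bash
python3 bar.py; python3 - <<'E'
from h import *
for n in("scene","side"):
    img,P=cloud(n)
    for q in cams.outline_of(n,"shoe")[:1]:
        p=P[q["region"]]; d=p[:,:2]-[.640,.064]; a=.131
        print(n,q["conf"],np.round(np.nanmedian(np.c_[d@[np.cos(a),np.sin(a)],d@[-np.sin(a),np.cos(a)],p[:,2]],0),3))
E
```

```text
bar 5 [ 0.1237 -0.0059 -0.0043] [ 0.1243  0.0057 -0.002 ]
bar 60 [ 0.1037 -0.0058 -0.006 ] [ 0.1046  0.0101 -0.0002]
bar 120 [ 0.0798 -0.0061 -0.0045] [ 0.0799  0.0057 -0.002 ]
bar 200 [ 0.042  -0.0066 -0.0046] [ 0.0427  0.0052 -0.0024]
t 13.7 tcp shelf mm [-184.8   32.5    6.3] head [-26.8  33.6] relyaw 0.001 rp [3.141e+00 1.000e-03] F [-0.6  0.4 -1.3] w 0.0228
scene 0.54 [-0.061  0.011  0.02 ]
side 0.71 [-0.072  0.007  0.022]
```

Call:
{"op": "send_rows", "data": {
  "steps": [
    [4,0,0,0,1],
    [0,-5,0,0,1],
    [0,0,-10,0,1],
    [0,0,-30,0,1],
    [0,0,-35,0,1],
    [0,0,-35,0,1],
    [0,0,-30,0,1],
    [0,30,0,0,1],
    [0,35,0,0,1],
    [0,35,0,0,1],
    [0,35,0,0,1],
    [0,35,0,0,1]
  ]
}}

```text
t: 15.1
position: [0.4791, -0.0917, 0.1474]
ee_rot: [3.142, -0.001, 0.133]
contact_force: [0.5, 0.6, -1.4]
grip_width: 0.0229
grip_force: 79.0
```

Call:
{"op": "send_rows", "data": {
  "steps": [
    [0,35,0,0,1],
    [0,35,0,0,1],
    [0,35,0,0,1],
    [0,35,0,0,1],
    [0,35,0,0,1],
    [0,35,0,0,1],
    [0,20,0,6,1],
    [0,0,0,6,1],
    [0,0,0,6,1],
    [0,0,0,0,1]
  ]
}}

```text
t: 16.1
position: [0.5094, -0.3184, 0.1469]
ee_rot: [-3.141, 0.0, -0.184]
contact_force: [-0.3, 0.4, -1.0]
grip_width: 0.0228
grip_force: 78.8
```

```bash
python3 - <<'E'
from h import *
s=arm.state(); R=Ro.from_euler("xyz",s["ee_rot"]).as_matrix()
print(s["position"],s["ee_rot"],"tool delta",R.T@(np.array([.5036,-.3193,.0075])-s["position"])*1000)
E
```

```text
[ 0.50941431 -0.31840557  0.14687803] [-3.14098675e+00  3.95057409e-05 -1.83585522e-01] tool delta [ -5.54781628   2.02528371 139.37705143]
```

Call:
{"op": "send_rows", "data": {
  "steps": [
    [-5,2,20,0,1],
    [0,0,30,0,1],
    [0,0,30,0,1],
    [0,0,30,0,1],
    [0,0,20,0,1],
    [0,0,5,0,1],
    [0,0,0,0,1],
    [0,0,0,0,1]
  ]
}}

```text
t: 16.9
position: [0.5051, -0.3201, 0.013]
ee_rot: [3.141, -0.002, -0.181]
contact_force: [-0.5, -0.2, -0.5]
grip_width: 0.0226
grip_force: 78.9
```

Call:
{"op": "send_rows", "data": {
  "steps": [
    [0,0,3,0,1],
    [0,0,3,0,1],
    [0,0,0,0,1],
    [0,0,0,0,0.7],
    [0,0,0,0,0.4],
    [0,0,0,0,0],
    [0,0,0,0,0],
    [0,0,0,0,0],
    [0,0,-10,0,0],
    [0,0,-30,0,0],
    [0,0,-35,0,0],
    [0,0,-35,0,0]
  ]
}}

```text
t: 18.1
position: [0.5039, -0.3197, 0.1173]
ee_rot: [-3.141, 0.0, -0.182]
contact_force: [0.8, -0.8, -0.1]
grip_width: 0.0851
grip_force: 0.0
```

Call:
{"op": "send_rows", "data": {
  "steps": [
    [-5,0,-35,0,0],
    [-5,0,-35,0,0],
    [0,0,-30,0,0],
    [0,0,0,0,0]
  ]
}}

```text
t: 18.5
position: [0.4962, -0.3192, 0.2218]
ee_rot: [3.138, -0.009, -0.182]
contact_force: [0.4, 0.1, 0.4]
grip_width: 0.0853
grip_force: 0.0
```

```bash
python3 - <<'E'
from h import *
s=arm.state(); print(s["position"],s["grip_width"])
a=.131
for n in("scene","side"):
    img,P=cloud(n); cv2.imwrite(f"pics/end_{n}.png",img)
    for q in cams.outline_of(n,"shoe")[:1]:
        p=P[q["region"]]; d=p[:,:2]-[.640,.064]
        print(n,q["conf"],np.round(np.nanmedian(np.c_[d@[np.cos(a),np.sin(a)],d@[-np.sin(a),np.cos(a)],p[:,2]],0),3))
    for q in cams.outline_of(n,"retriever")[:1]:
        p=P[q["region"]]; k=p[(p[:,2]>.005)]; print(n,q["conf"],rect(k),np.nanmax(p[:,2]))
a=cv2.imread("pics/end_scene.png")[110:340,110:410]
b=cv2.imread("pics/end_side.png")[100:330,110:410]
cv2.imwrite("pics/c1.png",np.hstack([cv2.resize(a,(400,307),interpolation=2),cv2.resize(b,(400,307),interpolation=2)]))
E
```

```text
[ 0.4962326  -0.31915043  0.22177964] 0.08525200759956877
scene 0.56 [-0.057  0.011  0.019]
scene 0.6 ((575.5302124023438, -316.8057861328125), (76.59382629394531, 198.48760986328125), 71.43982696533203) 0.037733779896730546
side 0.65 [-0.069  0.01   0.022]
side 0.8 ((572.5672607421875, -345.36639404296875), (76.8740005493164, 214.03955078125), 86.65151977539062) 0.03813834645516423
```

View pics/c1.png

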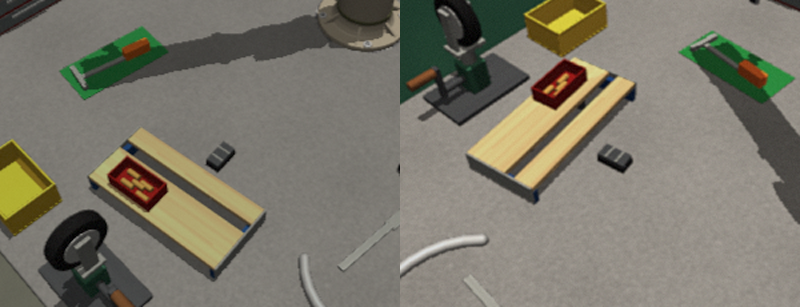

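The pictures show the shoe flat and clear in front of the shelf (left crop about (221,155)). The retriever lies on the mat and the bystanders have not moved.

```bash
python3 -c "from plant import job; print(job.hand_in())"
```

```text
the job is handed in; nothing more can be done
None
```

I handed the job in: the last pictures show the brake shoe flat on the counter, its centre about 60 mm in front of the shelf, with the retriever back on the green mat and nothing else moved; the hand-in returned no verdict.

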